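Stack a rivet-setting anvil squarely in the assembly jig

TASK

Build the rivet-setting anvil in the jig: first the wooden block flat in the pocket, on it the metal spacer plate, and the steel disc on top, pushing each one in turn fully home and firmly against the back stop before you add the next. Then press straight down on the middle of the disc from above for about a second, with roughly a kilogram's weight, to bed the stack, and leave it undisturbed. Use a feeling hand rather than ramming or crushing anything, and leave the other things on the bench where they are.

Things in the scene. Friction and masses are not known exactly. Their poses are not given: they have to be found in the camera images.
- jig: Fixed rigid jig, its pocket open at front and top. Origin: on the bench under the middle of the back stop's front face; +x points from the open front INTO the stop, +y left, z up. Plywood floor plate 10 mm thick (pocket floor at z 10), x -145 to +30, 112 mm wide. Two side walls 14 mm thick, x -40 to 0, inner faces at y -26 and +26 (1 mm play beside each part), up to z 52.
- mouth (a point): Middle of the pocket's mouth at floor level (jig x -48, z 10). The walls flare out here (x -40 to -48, outer side y +-35) and have a sloped lead-in lip on top (z 52 to 60). In front of it all is open: fingers holding a part by its sides fit only here, not beside the walls, so a part is set down part-way in, let go, and pushed home by its front end.
- seat (a point): Point on the pocket floor at the stop's face (jig x 0, z 10). Parts when home, in the jig's frame: block x -80 to 0, z 10 to 35 (its origin x -40, z 10); spacer x -80 to 0, z 35 to 47 (origin x -40, z 35); disc x -50 to 0, z 47 to 63 (origin x -25, z 47).
- stop: The jig's steel back stop, a rigid upright plate fixed to it, 80 mm wide, 16 mm thick, z 10 to 56 mm. Its origin and axes are those of the jig.
- block: Dark hardwood block, 80 (x) by 50 (y) by 25 mm (z), about 0.1 kg, lying loose on the bench. Origin: centre of its underside; x along its length. Either end may go in first.
- spacer: Plain aluminium plate, 80 (x) by 50 (y) by 12 mm (z), about 0.13 kg, lying on the bench. Origin: centre of its underside; x along its length. Either end may go in first.
- disc: Plain steel disc, 50 mm diameter, 16 mm thick, about 0.2 kg, lying on the bench. Origin: centre of its underside; z is its axis.
- offcut: Bystander: wooden offcut 110 by 30 by 18 mm. Origin: centre of its underside.
- roundel: Bystander: small wooden round, 32 mm diameter, 20 mm high. Not the disc of this job. Origin: centre of its underside.
- brush: Bystander: a bench brush lying in front of the jig, along its x axis.
- screwdriver: Bystander: a screwdriver lying on the right of the bench, along its x axis.
- oil: Bystander: closed amber glass bottle, 52 mm diameter, 120 mm high, standing. Origin: centre of its underside.
- wrench: Bystander: a wrench lying on the bench, along its x axis.
Not all that is in view belongs to the job. There is more than one size of the disc; the one meant has the size given above. What is shaped like the block but white is not meant.

How it is judged:
On the way, in this order (a step that is already met when the one before it is completed fails the run):
1. the wooden block lies flat and square in the pocket, pushed firmly against the back stop (more than 2.5 N on the stop) (x of block in the frame of jig between -0.042 and -0.038 m and y of block in the frame of jig between -0.003 and 0.003 m and z of block in the frame of jig between 0.008 and 0.012 m and angle between block's own z axis and vertical below 0.04 rad and angle between the x axis of block and the x axis of jig, either way round below 0.04 rad and contact force between block and stop above 2.5 N).
2. the metal spacer plate lies flat and square in the pocket, pushed firmly against the back stop (more than 2.5 N on the stop) (x of spacer in the frame of jig between -0.042 and -0.038 m and y of spacer in the frame of jig between -0.003 and 0.003 m and z of spacer in the frame of jig between 0.033 and 0.037 m and angle between spacer's own z axis and vertical below 0.04 rad and angle between the x axis of spacer and the x axis of jig, either way round below 0.04 rad and contact force between spacer and stop above 2.5 N).
3. the steel disc lies flat and square in the pocket, pushed firmly against the back stop (more than 2.5 N on the stop) (x of disc in the frame of jig between -0.027 and -0.023 m and y of disc in the frame of jig between -0.003 and 0.003 m and z of disc in the frame of jig between 0.045 and 0.049 m and angle between disc's own z axis and vertical below 0.04 rad and contact force between disc and stop above 2.5 N).
4. the finished stack is pressed down from above, the hand over the disc's middle, with more than 6 N for 0.3 s (x of disc in the frame of jig between -0.027 and -0.023 m and y of disc in the frame of jig between -0.003 and 0.003 m and z of disc in the frame of jig between 0.045 and 0.049 m and angle between disc's own z axis and vertical below 0.04 rad and horizontal distance between the grasp point and disc below 0.022 m and contact force between disc and spacer above 6 N), for 0.3 s.
At the end, for the whole second after the job is handed in: Block, spacer and disc lie at rest on one another in the pocket in that order, each within 2 mm of the back stop, within 3 mm of the pocket's middle line, at its right height within 2 mm, flat, and (block and spacer) square to the jig within 0.04 rad (x of block in the frame of jig between -0.042 and -0.038 m and y of block in the frame of jig between -0.003 and 0.003 m and z of block in the frame of jig between 0.008 and 0.012 m and angle between each of block, spacer, disc's own z axis and vertical below 0.04 rad and angle between the x axis of each of block, spacer and the x axis of jig, either way round below 0.04 rad and x of spacer in the frame of jig between -0.042 and -0.038 m and y of spacer in the frame of jig between -0.003 and 0.003 m and z of spacer in the frame of jig between 0.033 and 0.037 m and x of disc in the frame of jig between -0.027 and -0.023 m and y of disc in the frame of jig between -0.003 and 0.003 m and z of disc in the frame of jig between 0.045 and 0.049 m and linear speed of each of block, spacer, disc below 0.01 m/s); the robot touches nothing.
It fails at once if a part is rammed against the back stop with more than 60 N (contact force between any of block, spacer, disc and stop above 60 N).
It fails at once if the stack is crushed: more than 60 N between disc and spacer or between spacer and block (contact force between disc and spacer above 60 N or contact force between spacer and block above 60 N).
It fails at once if a bystander is moved by more than 20 mm (distance of any of offcut, roundel, brush, screwdriver, oil, wrench from where it was at the start of the episode above 0.02 m).
It also fails if it takes over 72 s, if anything falls off the work surface, if the arm or the gripper's body presses on something with over 40 N, if the wrist force passes 120 N, or if a joint passes its speed limit or range.

ROBOT

A 7-joint arm with a two-finger parallel gripper is mounted at the origin on the work surface. World frame = base frame: x ahead of the robot, y to its left, z up, the work surface at z = 0. Lengths are in m, angles in rad, forces in N, time in s.
With the tool pointing down it reaches from about 0.425 to 0.925 m from the base axis. Payload 6.8 kg.
Tool frame: the origin (TCP) lies at the very end of the fingers, on their centre line; the grasp point (between the pads) lies 19 mm behind it (grip_point_offset is the distance from the TCP to the grasp point, in m); z points along the fingers, y is the line along which they close (so a half turn about z gives the same grasp; the last joint's range is limited). The gripper opens to 85 mm and grips with 20 to 120 N. Pads are 22 mm wide; open, the fingers measure 114 mm over their backs; the gripper's body (76 mm by 85 mm) begins 54 mm behind the grasp point. The pads swing forward as they close: fully open they stand 13 mm farther back than shut.
Start: joints at [1.239, 0.477, 0.022, 1.555, -0.011, 1.109, -0.083], TCP at [0.15, -0.658, 0.231] pointing down, gripper open.
Joint ranges: [-2.96, 2.96], [-0.34, 2.1], [-1.41, 1.46], [0.24, 2.44], [-1.37, 4.51], [0.17, 1.92], [-2.96, 2.96]. Speed limits (rad/s): [2.39, 2.39, 3.14, 3.14, 3.14, 3.14, 3.14].

INTERFACE

Orientations are given as a unit quaternion [w, x, y, z].
In Python, from station import * gives the robot as it stands.
- The arm moves only by the tool carry_out, never from a script. Its argument "rows" is text: rows parted by semicolons, each of 4 numbers parted by spaces: the shift along the world's x, y, z in mm, then the turn about the world's z in degrees. In form: dx dy dz yaw; .... A call has 1 to 10 rows; each row shifts and turns the commanded pose from where the row before left it; what a row does not reach is not made up. A row lasts 1/8 s, in which the tool goes at most 62.5 mm and 10.7 degrees, less where a joint would pass 70% of its speed; a pose out of reach is approached as far as the arm can. A call is refused whole if a number of a shift passes 62.5 or a number of a turn 10.7, either way. A call with a gripper value outside its range is refused whole. "claw" is the finger opening in mm, from 0 to 85.4, set as the call begins (left out, the last holds). The fingers move at their own pace and stop on an object; "force" is the grip in N (left out, the last holds). Time passes only in rows, so rows that do not move let the fingers close. It gives the time, the measured TCP pose, the force, the opening and the grip force at its end, in the units of the state.
- get_obs(): the state, without advancing time (a new reading comes with each control period).
- read_camera(name): name is "scene" or "top" or "wrist"; returns a dict with "img" (400x640x3 uint8, blue, green, red), "fov_y" (degrees; the focal length in pixels is half the picture's height over the tangent of half this angle, whatever the lens; pixels are square), "cx", "cy" (the principal point, pixels), "distortion" ([k1, k2, p1, p2, k3] as OpenCV has them; the pictures are not rectified), "world_to_cam" (4x4, takes a point from world to camera coordinates). Camera axes: x right, y up, looking along -z (the intrinsics and any distortion apply to the point x, -y, -z); pixel columns grow to the right and rows downward; lengths in m; the calibration is good to about 2 mm. A picture is of the moment at which its call begins. There is no depth.
- hand_in(): hands the job in; it is judged then, once.
Trained networks look in the newest picture that a camera, given by its name, has taken for a name from the list of things; names that differ only in an ending like _2 or _b are one class to them, and where a whole thing is asked for, a point or a joint stands for the part that bears it (a point fixed in the world has none). Each returns a list of dicts, best first, with "confidence" (0 to 1); they miss things now and then, are a little off and sometimes report something else, mostly with a low value. They report only what shows in the picture. A call takes as long as a camera call. They do not tell look-alikes from the thing itself.
- recognise(camera, thing): "centre" ([column, row] in pixels, amid what is visible of it).
- outline_of(camera, thing): "pixels" (400x640 bool, what is visible of it) and "centre" ([column, row] in pixels, amid what is visible of it).
- place_of(camera, thing): "centre" ([column, row] in pixels: a listed point, or the origin of a listed thing).
The state is a dict: "t": time; "q": joint angles; "joint_vel": joint speeds; "joint_torque": joint torques, N m; "eef_pos": TCP position; "tool_rot": TCP orientation; "contact_force": force on the tool from outside, world axes, zero at the start; "torque": the same for the moment, N m; "gripper_width": opening from 0.0 (shut) to 1.0 (fully open); "grasp_force": force on a finger pad.
Only numpy, scipy, OpenCV 4.12 (cv2) and the standard library are available. Lean on these libraries where they do the work, as an engineer would, in place of code of your own. Each camera call takes 0.05 s, during which the arm holds its last target. There are 200 camera calls.

## Working session

There is one attempt and no reset: what is moved stays moved. The work goes in short steps, Python scripts to look and compute and a tool call to move; the robot and the scene stay as the last step left them, time stands still between calls to the robot, and variables do not carry over. Pictures are saved under pics/ and viewed, at most 10 in all, crops included, and the job is handed in when it is done.

Besides the shell and the picture viewer there is one more tool, called after "Request:" as name(argument=value, ...) on one line, values as JSON. carry_out: Moves the arm, as the interface text tells. Its arguments: {"type":"object","properties":{"rows":{"type":"string"},"claw":{"type":"number"},"force":{"type":"number"}},"required":["rows"]}

```bash
ls; mkdir -p pics; cat > h.py <<'E'
from station import *
import numpy as np, cv2
def K(c):
    f=200/np.tan(np.radians(c["fov_y"])/2)
    return np.array([[f,0,c["cx"]],[0,f,c["cy"]],[0,0,1.]]),np.array(c["distortion"],float)
def ray(c,px):
    k,d=K(c); u=cv2.undistortPoints(np.array([[px]],float),k,d)[0,0]
    M=np.array(c["world_to_cam"]); R=M[:3,:3]; o=-R.T@M[:3,3]
    return o,R.T@np.array([u[0],-u[1],-1.])
def at(c,px,z):
    o,v=ray(c,px); return o+v*(z-o[2])/v[2]
def proj(c,P):
    k,d=K(c); M=np.array(c["world_to_cam"]); P=np.atleast_2d(P)@M[:3,:3].T+M[:3,3]
    P=P*[1,-1,-1]; return cv2.projectPoints(P,np.zeros(3),np.zeros(3),k,d)[0][:,0]
E
python3 - <<'E'
from h import *
C={}
for n in ["top","scene"]:
    c=read_camera(n); C[n]=c; cv2.imwrite(f"pics/{n}0.png",c["img"])
    for t in ["jig","mouth","seat","stop","block","spacer","disc","roundel","offcut","oil","brush"]:
        f=place_of if t in("mouth","seat") else place_of
        r=f(n,t)
        print(n,t,[(np.round(x["centre"]).tolist(),round(x["confidence"],2),np.round(at(c,x["centre"],.01 if t in("mouth","seat") else 0)[:2],3).tolist()) for x in r[:3]])
s=get_obs(); print(s)
E
```

```text
pics
top jig [([293.0, 168.0], 0.71, [0.646, 0.025])]
top mouth [([300.0, 181.0], 0.94, [0.603, 0.008])]
top seat [([296.0, 166.0], 0.94, [0.649, 0.016]), ([210.0, 172.0], 0.64, [0.638, 0.265])]
top stop [([296.0, 165.0], 0.55, [0.655, 0.017])]
top block [([217.0, 211.0], 0.97, [0.525, 0.245]), ([235.0, 260.0], 0.65, [0.384, 0.194])]
top spacer [([401.0, 225.0], 0.69, [0.468, -0.276])]
top disc [([207.0, 173.0], 0.83, [0.638, 0.275]), ([246.0, 156.0], 0.68, [0.686, 0.164]), ([156.0, 158.0], 0.61, [0.687, 0.425])]
top roundel [([428.0, 176.0], 0.65, [0.611, -0.366]), ([295.0, 166.0], 0.18, [0.653, 0.02])]
top offcut [([379.0, 168.0], 0.85, [0.638, -0.225])]
top oil [([167.0, 201.0], 0.8, [0.559, 0.389])]
top brush [([305.0, 243.0], 0.94, [0.427, -0.002])]
scene jig [([307.0, 238.0], 0.83, [0.64, 0.011]), ([232.0, 167.0], 0.22, [0.6, -0.379])]
scene mouth [([315.0, 229.0], 0.67, [0.605, 0.011])]
scene seat [([306.0, 236.0], 0.77, [0.641, 0.009])]
scene stop [([307.0, 242.0], 0.67, [0.649, 0.022])]
scene block [([409.0, 221.0], 0.9, [0.38, 0.198]), ([394.0, 255.0], 0.75, [0.511, 0.233])
[... 421 characters left out ...]
array([ 1.23887391,  0.47700749,  0.02238679,  1.55539098, -0.01152096,
        1.10927779, -0.08307914]), 'joint_vel': array([-0.00025389,  0.0001131 , -0.00131422, -0.00044107,  0.00095137,
       -0.00082974,  0.00025379]), 'joint_torque': array([ 6.98329586e-05, -5.96321547e+01,  1.60636939e+00, -2.81539410e+01,
        1.25050137e-02,  1.61566455e-03,  4.14632296e-06]), 'eef_pos': array([ 0.14984943, -0.65818454,  0.23130643]), 'tool_rot': array([1.83089728e-05, 9.93744348e-01, 1.11678872e-01, 2.30769178e-05]), 'contact_force': array([ 0.76315625,  0.30285007, -0.04006401]), 'torque': array([-0.00281158, -0.05786438, -0.00625641]), 'grasp_force': 0.0, 'gripper_width': 0.995461970438324}
```

```bash
python3 - <<'E'
import cv2
a=cv2.imread("pics/top0.png")[130:290,130:450]; cv2.imwrite("pics/t1.png",cv2.resize(a,(800,400),interpolation=cv2.INTER_CUBIC))
E
```

```text
(no output)
```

View pics/t1.png

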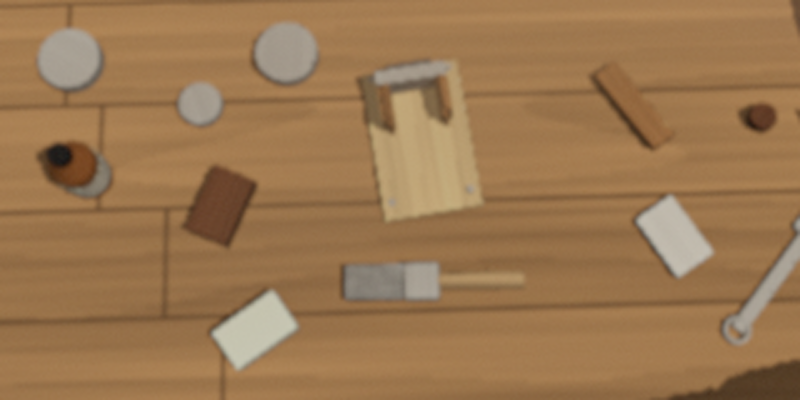

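View pics/scene0.png

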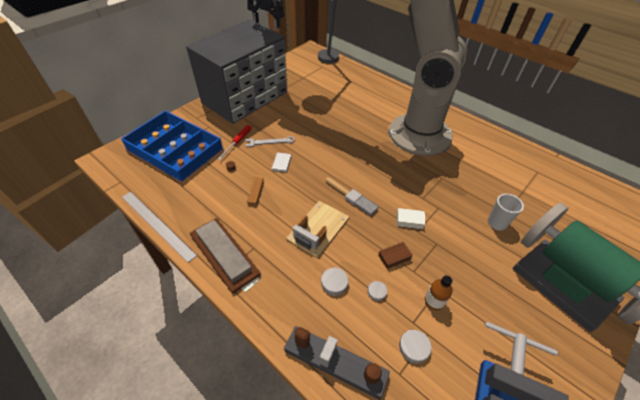

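The top view shows the following (full-image pixels):
- **Discs:** (158,153) and (244,151) are both about 26 px, or 75 mm. (210,171) is about 18 px, or 50 mm, so that one is the disc meant.
- **Block:** dark at (218,212). The whitish look-alike at (232,262) isn't meant.
- **Spacer:** light grey plate at (400,224).
- **Jig:** about (297,186), yawed about +10°.

I'll move over the spacer and look with the wrist camera.

Request:
carry_out(rows="39 46 5 0;39 48 5 0;39 48 5 0;39 48 5 0;39 48 5 0;39 48 5 0;39 48 5 0;25 40 5 0;0 0 0 0", claw=85)

```text
t: 2.33
eef_pos: [0.4506, -0.2801, 0.272]
tool_rot: [-0.0, 0.993, 0.116, 0.001]
contact_force: [0.1, -0.4, 0.2]
gripper_width: 0.997
grasp_force: 0.0
```

```bash
cat >> h.py <<'E'
def yaw():
    from scipy.spatial.transform import Rotation as Ro
    q=get_obs()["tool_rot"]; R=Ro.from_quat([q[1],q[2],q[3],q[0]]).as_matrix()
    return np.degrees(np.arctan2(R[1,1],R[0,1])),R[2,2]   # direction of finger closing
def quad(cam,t,z,k=0,save=None):
    c=read_camera(cam); r=outline_of(cam,t)
    out=[]
    for x in r[:3]:
        m=x["pixels"].astype(np.uint8); cs,_=cv2.findContours(m,0,2); p=max(cs,key=cv2.contourArea)[:,0]
        w=np.array([at(c,q,z)[:2] for q in p.astype(float)],np.float32)
        b=cv2.minAreaRect(w*1000); out.append((round(x["confidence"],2),np.round(x["centre"]).tolist(),[np.round(v,1) for v in b]))
    if save: cv2.imwrite("pics/"+save,c["img"])
    return c,out
E
python3 - <<'E'
from h import *
print(get_obs()["eef_pos"],yaw(),get_obs()["contact_force"])
c,o=quad("wrist","spacer",.012,save="w1.png"); print(o)
for t,z in [("block",.025),("spacer",.012),("disc",.016)]: print(t,quad("top",t,z)[1])
M=c["world_to_cam"];print(-M[:3,:3].T@M[:3,3],M[:3,:3])
E
```

```text
[ 0.45063641 -0.28008063  0.27203786] (np.float64(-76.72802114639715), np.float64(-0.9999975493877896)) [ 0.07598218 -0.40807222  0.17376424]
[]
block [(0.63, [217.0, 212.0], [array([516.7, 236.5]), array([54.7, 81.6]), np.float64(67.9)]), (0.59, [234.0, 261.0], [array([376.8, 197.7]), array([51.1, 80.3]), np.float64(34.3)])]
spacer [(0.88, [397.0, 222.0], [array([ 468.3, -267.9]), array([77.9, 51.7]), np.float64(31.8)])]
disc [(0.83, [208.0, 171.0], [array([638. , 264.9]), array([51.2, 48.7]), np.float64(0.8)]), (0.7, [157.0, 154.0], [array([694.6, 415.4]), array([78.8, 70.7]), np.float64(44.3)]), (0.62, [243.0, 152.0], [array([694. , 164.8]), array([66.6, 73.4]), np.float64(89.8)])]
[ 0.51420374 -0.26551729  0.41413464] [[ 2.28623588e-01 -9.73514571e-01  7.97128254e-04]
 [ 9.40558556e-01  2.20672686e-01 -2.58172748e-01]
 [ 2.51159028e-01  5.97741259e-02  9.66098440e-01]]
```

View pics/w1.png

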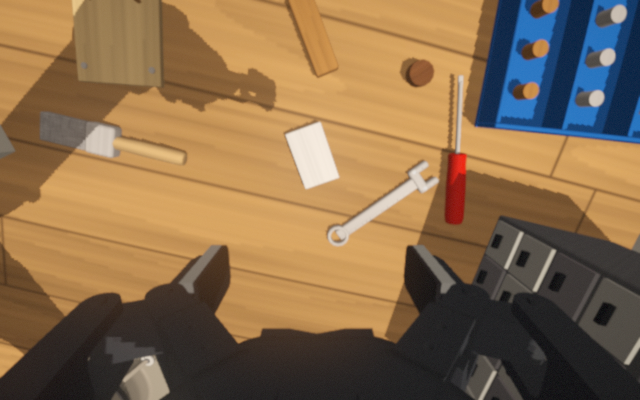

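The wrist view shows the spacer at (312,155), clear of the wrench and the brush. Next I'll go over the jig, where the block and disc should also be in view.

Request:
carry_out(rows="20 54 0 0;20 55 0 0;20 55 0 0;20 55 0 0;15 45 0 -3;0 10 0 0;0 0 0 0")

```text
t: 3.6
eef_pos: [0.5426, -0.0104, 0.2711]
tool_rot: [0.0, 0.996, 0.086, -0.0]
contact_force: [-0.2, -0.9, -0.4]
gripper_width: 0.993
grasp_force: 0.0
```

```bash
python3 - <<'E'
from h import *
print(get_obs()["eef_pos"],yaw())
c,o=quad("wrist","block",.025,save="w2.png"); print(o)
print(quad("wrist","disc",.016)[1])
for t in ["mouth","seat"]:
    print(t,[(np.round(x["centre"],1).tolist(),round(x["confidence"],2),np.round(at(c,x["centre"],.01)[:2],4).tolist()) for x in place_of("wrist",t)])
M=c["world_to_cam"];print(-M[:3,:3].T@M[:3,3])
E
```

```text
[ 0.54260866 -0.01044537  0.27111723] (np.float64(-80.13266088276558), np.float64(-0.9999998278019532))
[(0.93, [135.0, 158.0], [array([521.1, 232.4]), array([59.4, 89.1]), np.float64(65.5)]), (0.76, [161.0, 254.0], [array([383.9, 193. ]), array([53.7, 95. ]), np.float64(35.4)]), (0.41, [307.0, 126.0], [array([592.8,  11.9]), array([170.4, 109.6]), np.float64(8.1)])]
[(0.73, [194.0, 24.0], [array([691.5, 163.3]), array([65.2, 79. ]), np.float64(8.5)]), (0.64, [118.0, 63.0], [array([639.4, 260.2]), array([55.9, 48.2]), np.float64(89.9)]), (0.58, [15.0, 12.0], [array([677.2, 389.7]), array([33.5, 51.3]), np.float64(6.6)])]
mouth [([302.7, 127.6], 0.88, [0.5967, 0.017])]
seat [([297.9, 243.9], 0.34, [0.4305, -0.0024])]
[6.07309891e-01 4.09122612e-04 4.13026684e-01]
```

View pics/w2.png

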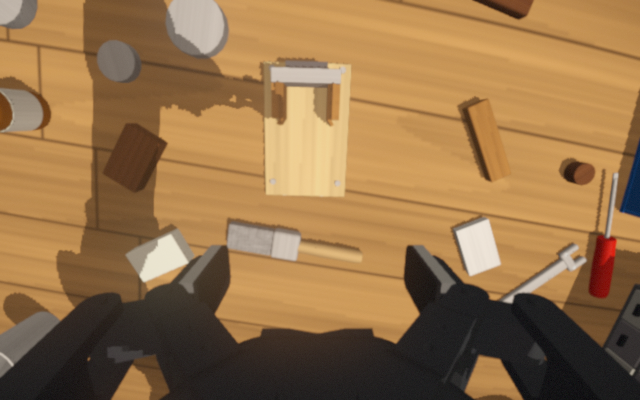

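The wrist view shows the block at (135,158), the 50 mm disc at (118,61), a larger disc at (196,24), and the jig plate from (265,64) to (347,196). I'll enlarge the jig to get its corners, and check the block and disc in the same crop.

```bash
python3 - <<'E'
import cv2,numpy as np
a=cv2.imread("pics/w2.png")
j=cv2.resize(a[55:205,255:360],None,fx=4,fy=4,interpolation=cv2.INTER_CUBIC)
b=cv2.resize(a[35:200,85:180],None,fx=3.6,fy=3.6,interpolation=cv2.INTER_CUBIC)
o=np.zeros((600,800,3),np.uint8);o[:,:420]=j;o[:594,430:430+b.shape[1]]=b
cv2.imwrite("pics/j.png",o)
E
```

```text
(no output)
```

View pics/j.png

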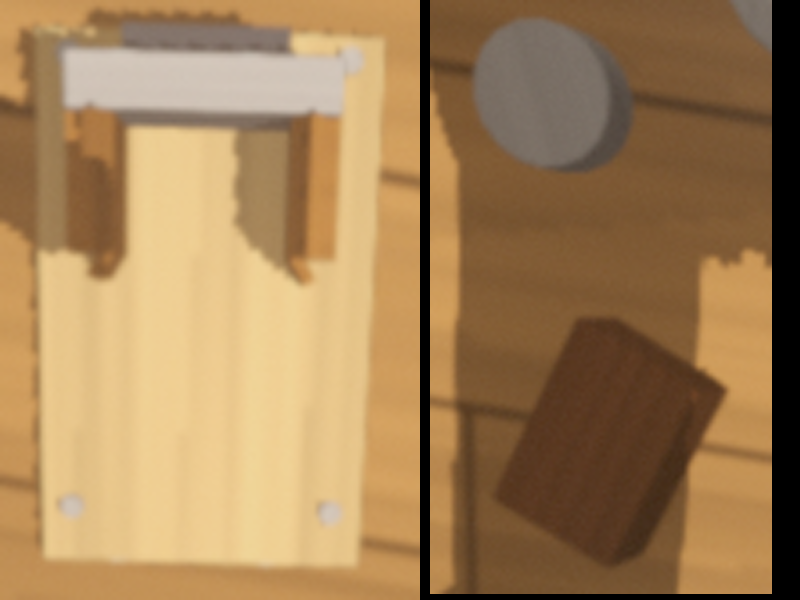

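```bash
cat >> h.py <<'E'
from scipy.optimize import least_squares
def fit(c,P,px,x0):
    P=np.array(P,float)/1000
    def W(v):
        a=v[2]; R=np.array([[np.cos(a),-np.sin(a),0],[np.sin(a),np.cos(a),0],[0,0,1]])
        return P@R.T+[v[0],v[1],0]
    s=least_squares(lambda v:(proj(c,W(v))-px).ravel(),x0,x_scale=[.01,.01,.05]); return s.x,np.round(np.abs(s.fun).reshape(-1,2).max(1),1)
E
python3 - <<'E'
from h import *
c=read_camera("wrist")
J=np.array([[43,558],[358,568],[384,37],[36,28],[64,107],[342,113],[65,47],[342,57]])
J=(J+.5)/4-.5+[255,55]
P=[(-145,56,10),(-145,-56,10),(30,-56,10),(30,56,10),(0,40,56),(0,-40,56),(16,40,56),(16,-40,56)]
v,e=fit(c,P,J,[.64,.01,.15]); print("jig",v,np.degrees(v[2]),e)
B=np.array([[497,495],[577,318],[607,565],[727,390],[645,548],[612,318]])-[430,0]
B=(B+.5)/3.6-.5+[85,35]
P=[(-40,25,25),(40,25,25),(-40,-25,25),(40,-25,0),(-40,-25,0),(40,25,0)]
v,e=fit(c,P,B,[.52,.235,-.4]); print("block",v,np.degrees(v[2]),e)
print("disc",at(c,(np.array([112,93])+.5)/3.6-.5+[85,35],.016))
w=cv2.imread("pics/w2.png")
print("spacer w2",at(c,[475,246],.012))
E
```

```text
jig [0.64830191 0.01858938 0.14091344] 8.073745432260116 [0.7 0.3 0.6 0.7 0.3 0.6 0.7 0.9]
block [ 0.52058432  0.23687639 -0.41652584] -23.86517288449364 [2.  1.1 1.1 1.2 1.8 1.2]
disc [0.64094519 0.26227304 0.016     ]
spacer w2 [ 0.47154448 -0.26415593  0.012     ]
```

Request:
carry_out(rows="-4 50 -10 -7;-4 50 -10 -7;-4 50 -10 -7;-4 50 -10 -7;-4 47 -10 -6;-2 0 -50 0;0 0 -50 0;0 0 -50 0;0 0 -40 0;0 0 -26 0")

```text
t: 5.2
eef_pos: [0.5202, 0.2358, 0.0032]
tool_rot: [0.001, 0.978, -0.21, -0.001]
contact_force: [0.3, 0.3, 0.6]
gripper_width: 0.993
grasp_force: 0.0
```

Request:
carry_out(rows="0 0 0 0;0 0 0 0;0 0 0 0;0 0 0 0;0 0 0 0;0 0 0 0", claw=40, force=40)

```text
t: 5.95
eef_pos: [0.5218, 0.2372, 0.0067]
tool_rot: [-0.001, 0.978, -0.21, 0.001]
contact_force: [-0.0, -0.9, 7.0]
gripper_width: 0.575
grasp_force: 43.7
```

Request:
carry_out(rows="0 0 20 0;0 0 40 0;9 -58 10 8;9 -58 0 8;9 -58 0 8;7 -58 0 8;0 0 -20 0;0 0 -20 0;0 0 0 0")

```text
t: 7.08
eef_pos: [0.5532, 0.0068, 0.0339]
tool_rot: [-0.0, 0.998, 0.07, -0.002]
contact_force: [-0.4, 1.5, -1.0]
gripper_width: 0.574
grasp_force: 42.8
```

```bash
cat >> h.py <<'E'
JO=np.array([.6483,.0186]); JA=np.radians(8.07)
def injig(p):
    d=np.asarray(p)[:2]-JO; return np.array([d[0]*np.cos(JA)+d[1]*np.sin(JA),-d[0]*np.sin(JA)+d[1]*np.cos(JA)])*1000
def st():
    o=get_obs(); print("tcp",np.round(o["eef_pos"]*1000,1),"jig xy",np.round(injig(o["eef_pos"]),1),"yaw-err",round((yaw()[0]-98.07+90)%180-90,2),"F",np.round(o["contact_force"],1),"w",round(o["gripper_width"]*85.4,1))
E
python3 - <<'E'
from h import *
st(); c=read_camera("wrist"); cv2.imwrite("pics/w3.png",c["img"])
E
```

```text
tcp [553.2   6.8  33.9] jig xy [-95.8   1.7] yaw-err -0.1 F [-0.4  1.5 -1. ] w 49.0
```

View pics/w3.png

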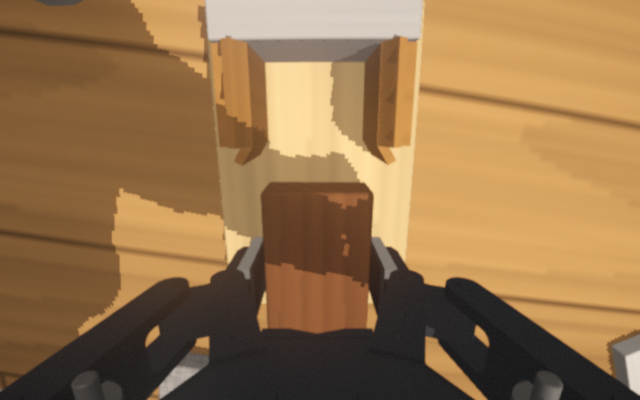

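The close view shows the block held squarely: its front edge runs over columns 262–372 and the flare tips are at 240 and 392, so it's about centred. I'll refine the jig pose from this nearer view.

```bash
python3 - <<'E'
from h import *
c=read_camera("wrist")
J=[[266,61],[366,61],[207,39],[423,39],[239,163],[394,162]]
P=[(0,26,10),(0,-26,10),(0,40,56),(0,-40,56),(-48,35,52),(-48,-35,52)]
for n in (4,6):
    v,e=fit(c,P[:n],J[:n],[.648,.0186,.14]); print("jig",v,np.degrees(v[2]),e)
for z,pts in ((.052,[[262,190],[372,190]]),): print([np.round(injig(at(c,p,z)),1) for p in pts])
print(st(), [np.round(injig(at(c,p,.01)),1) for p in J[:2]])
E
```

```text
jig [0.64922575 0.0203263  0.13831864] 7.925074216193159 [0.8 0.8 1.4 1. ]
jig [0.64942046 0.02026601 0.14233074] 8.154950968685672 [0.6 0.6 1.7 1.6 5.1 4.3]
[array([-58.,  25.]), array([-58.2, -22.9])]
tcp [554.6   6.9  35.4] jig xy [-94.4   1.6] yaw-err -0.08 F [ 0.  -0.1 -0.3] w 49.1
None [array([ 1.6, 27.6]), array([  1.5, -24.8])]
```

Request:
carry_out(rows="0 0 -9 0;0 0 -7 0;0 0 0 0;6 0.8 0 0;6 0.8 0 0;6 0.8 0 0;5 0.8 0 0;5 0.7 0 0;4 0.5 0 0;0 0 0 0")

```text
t: 8.43
eef_pos: [0.5863, 0.0114, 0.019]
tool_rot: [-0.001, 0.998, 0.069, -0.001]
contact_force: [-2.2, 4.7, -2.4]
gripper_width: 0.576
grasp_force: 42.8
```

```bash
sed -i 's/JO=.*;/JO=np.array([.6494,.0203]);/' h.py; python3 -c "
from h import *
st()"
```

```text
tcp [586.3  11.4  19. ] jig xy [-63.7   0.1] yaw-err -0.14 F [-2.2  4.7 -2.4] w 49.2
```

Request:
carry_out(rows="0 0 -2.5 0;0 0 0 0")

```text
t: 8.68
eef_pos: [0.5869, 0.0115, 0.0169]
tool_rot: [-0.001, 0.998, 0.069, 0.0]
contact_force: [-1.8, 6.0, -1.2]
gripper_width: 0.577
grasp_force: 42.8
```

Request:
carry_out(rows="0 0 0 0;0 0 0 0;0 0 20 0;0 0 35 0;-33 -5 0 0;-33 -5 0 0;0 0 0 0", claw=75)

```text
t: 9.55
eef_pos: [0.5189, -0.0019, 0.0729]
tool_rot: [0.001, 0.998, 0.068, -0.0]
contact_force: [1.8, -0.6, -0.5]
gripper_width: 0.877
grasp_force: 0.0
```

Request:
carry_out(rows="0 0 0 0;0 0 0 0;0 0 0 0;0 0 -20 0;0 0 -20 0;0 0 -10 0;0 0 0 0", claw=0)

```text
t: 10.42
eef_pos: [0.5205, -0.0006, 0.0213]
tool_rot: [-0.0, 0.998, 0.068, -0.001]
contact_force: [0.2, -0.4, -0.8]
gripper_width: -0.002
grasp_force: 0.0
```

```bash
python3 - <<'E'
from h import *
st(); c=read_camera("wrist"); cv2.imwrite("pics/w4.png",c["img"])
E
```

```text
tcp [520.5  -0.6  21.3] jig xy [-130.5   -2.6] yaw-err -0.23 F [ 0.2 -0.4 -0.8] w -0.2
```

View pics/w4.png

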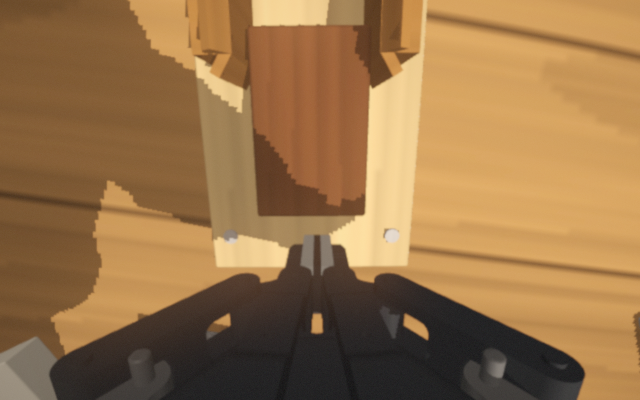

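The closed fingers are behind the block, which stands straight in the mouth (end edge 258–365 at row 215). I'll shift 2.5 mm left to centre on it and push.

Request:
carry_out(rows="0 2.5 0 0;4 0.5 0 0;4 0.6 0 0;4 0.5 0 0;4 0.6 0 0;4 0.6 0 0;4 0.6 0 0;4 0.5 0 0;3 0.5 0 0;0 0 0 0")

```text
t: 11.72
eef_pos: [0.5523, 0.0062, 0.0219]
tool_rot: [-0.0, 0.998, 0.068, 0.0]
contact_force: [-0.7, 0.0, -0.3]
gripper_width: 0.0
grasp_force: 0.0
```

```bash
python3 -c "
from h import *
st()"
```

```text
tcp [552.3   6.2  21.9] jig xy [-98.2  -0.3] yaw-err -0.25 F [-0.7  0.  -0.3] w 0.0
```

Request:
carry_out(rows="2 0.3 0 0;2 0.3 0 0;1 0.2 0 0;1 0.1 0 0;1 0.1 0 0;1 0.2 0 0;0 0 0 0")

```text
t: 12.6
eef_pos: [0.5583, 0.0071, 0.0215]
tool_rot: [0.0, 0.998, 0.068, -0.002]
contact_force: [-5.8, 0.1, 3.9]
gripper_width: 0.002
grasp_force: 2.7
```

Request:
carry_out(rows="1 0.1 0 0;1 0.1 0 0;1 0.2 0 0;0 0 0 0;0 0 0 0")

```text
t: 13.22
eef_pos: [0.5584, 0.007, 0.021]
tool_rot: [0.001, 0.998, 0.068, -0.004]
contact_force: [-12.6, -0.9, 9.3]
gripper_width: -0.001
grasp_force: 6.2
```

```bash
python3 - <<'E'
from h import *
st(); c=read_camera("wrist"); cv2.imwrite("pics/w5.png",c["img"][0:260,160:480])
E
```

```text
tcp [558.4   7.   21. ] jig xy [-92.   -0.4] yaw-err -0.25 F [-12.6  -0.9   9.3] w -0.1
```

View pics/w5.png

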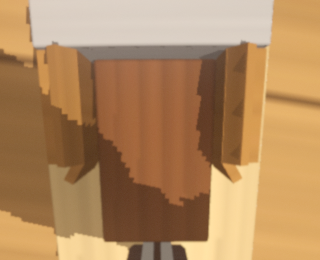

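The block is home: the force rose 7 N with only 0.1 mm of travel, and the view shows its end against the stop. I'll back off and locate the spacer in the pictures I've saved.

Request:
carry_out(rows="-3 -0.4 0 0;-10 -1.4 0 0;-5 -1 40 0;0 0 50 0;-8 -55 30 2;-12 -55 30 2;-16 -55 30 2;-16 -55 20 2;-12 -30 0 3;0 0 0 0", claw=85)

```text
t: 14.52
eef_pos: [0.4805, -0.245, 0.2202]
tool_rot: [0.001, 0.987, 0.161, 0.0]
contact_force: [-0.2, 0.5, -0.5]
gripper_width: 0.995
grasp_force: 0.0
```

```bash
python3 - <<'E'
from h import *
st(); c=read_camera("wrist"); img=c["img"]
h=cv2.cvtColor(img,cv2.COLOR_BGR2HSV); m=((h[...,1]<60)&(h[...,2]>150)).astype(np.uint8)
m=cv2.morphologyEx(m,cv2.MORPH_OPEN,np.ones((3,3)))
cs,_=cv2.findContours(m,0,2)
for p in sorted(cs,key=cv2.contourArea)[-5:]:
    w=np.array([at(c,q,.012)[:2] for q in p[:,0].astype(float)],np.float32)*1000
    print(p[:,0].mean(0),[np.round(v,1) for v in cv2.minAreaRect(w)])
print([(round(x["confidence"],2),x["centre"]) for x in recognise("wrist","spacer")])
print(quad("wrist","spacer",.012)[1])
E
```

```text
tcp [ 480.5 -245.   220.2] jig xy [-204.5 -238.9] yaw-err 10.43 F [-0.2  0.5 -0.5] w 84.9
[497.72413793 160.10344828] [array([ 568.3, -447.2]), array([96.9,  6.2]), np.float64(18.2)]
[127.17647059 388.88235294] [array([ 74.6, -71.7]), array([37.9, 39.4]), np.float64(20.7)]
[ 92.40625 153.71875] [array([426.3,  20.3]), array([43.9, 41.3]), np.float64(89.1)]
[400.24596774 250.13306452] [array([ 422.4, -377.1]), array([ 36.5, 175.2]), np.float64(49.6)]
[331.30208333 190.79166667] [array([ 470.7, -268.9]), array([80.9, 50.4]), np.float64(32.7)]
[(0.8, [330.7, 187.6]), (0.28, [130.6, 55.4])]
[(0.93, [332.0, 193.0], [array([ 471.2, -268.1]), array([81.2, 51. ]), np.float64(32.9)])]
```

Request:
carry_out(rows="-5 -12 0 7;-5 -12 0 7;0 0 -50 0;0 0 -50 0;0 0 -50 0;0 0 -40 0;0 0 -24 0;0 0 0 0")

```text
t: 15.72
eef_pos: [0.4711, -0.2634, 0.0043]
tool_rot: [-0.002, 0.959, 0.284, -0.001]
contact_force: [0.0, 0.7, 0.1]
gripper_width: 0.995
grasp_force: 0.0
```

Request:
carry_out(rows="0 0 0 0;0 0 0 0;0 0 0 0;0 0 0 0;0 0 0 0;0 0 0 0", claw=40, force=40)

```text
t: 16.48
eef_pos: [0.4729, -0.2658, 0.0077]
tool_rot: [0.001, 0.959, 0.283, 0.001]
contact_force: [-1.3, 0.4, 8.2]
gripper_width: 0.554
grasp_force: 39.9
```

Request:
carry_out(rows="0 0 10 0;0 0 30 0;8 30 30 -3;16 54 5 -5;16 54 0 -5;16 54 0 -5;16 54 0 -5;9 26 0 -2;0 0 0 0;0 0 0 0")

```text
t: 17.73
eef_pos: [0.5523, 0.0053, 0.0812]
tool_rot: [0.0, 0.998, 0.068, -0.0]
contact_force: [-0.1, 0.2, -1.9]
gripper_width: 0.558
grasp_force: 41.6
```

```bash
python3 - <<'E'
from h import *
st(); c=read_camera("wrist"); cv2.imwrite("pics/w6.png",c["img"])
E
```

```text
tcp [552.3   5.3  81.2] jig xy [-98.2  -1.2] yaw-err -0.28 F [-0.1  0.2 -1.9] w 47.7
```

View pics/w6.png

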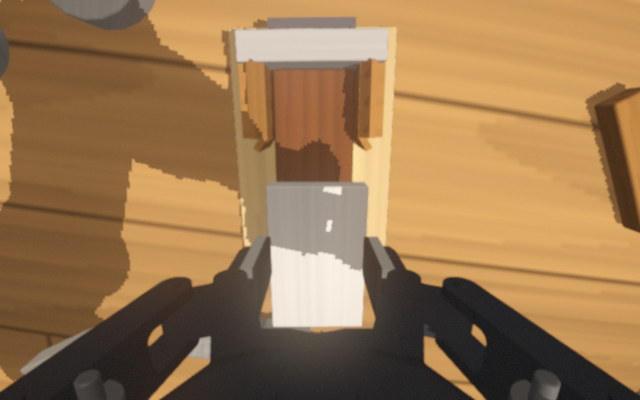

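The spacer is held flat and straight, front edge 267–367 at row 184. I'll lower it to 2 mm above the block level and slide it in.

Request:
carry_out(rows="0 1.5 -18 0;0 0 -18 0;0 0 0 0;6 0.8 0 0;6 0.9 0 0;6 0.8 0 0;6 0.9 0 0;6 0.8 0 0;4 0.6 0 0;0 0 0 0")

```text
t: 19.02
eef_pos: [0.5869, 0.0128, 0.0449]
tool_rot: [-0.0, 0.998, 0.068, 0.0]
contact_force: [0.5, 0.3, -2.1]
gripper_width: 0.55
grasp_force: 41.6
```

```bash
python3 -c "
from h import *
st()"
```

```text
tcp [586.9  12.8  44.9] jig xy [-62.9   1.4] yaw-err -0.24 F [ 0.5  0.3 -2.1] w 47.0
```

Request:
carry_out(rows="0 0 -1.5 0;0 0 -1 0;0 0 0 0")

```text
t: 19.4
eef_pos: [0.5865, 0.0127, 0.0429]
tool_rot: [0.0, 0.998, 0.068, -0.0]
contact_force: [-2.2, 0.6, 3.9]
gripper_width: 0.551
grasp_force: 43.1
```

Request:
carry_out(rows="0 0 0 0;0 0 0 0;0 0 20 0;0 0 30 0;-33 -4.7 0 0;-33 -4.7 0 0;0 0 0 0", claw=75)

```text
t: 20.27
eef_pos: [0.5188, 0.0027, 0.0934]
tool_rot: [0.001, 0.998, 0.068, -0.0]
contact_force: [0.8, -0.7, 0.3]
gripper_width: 0.878
grasp_force: 0.0
```

Request:
carry_out(rows="0 0 0 0;0 0 0 0;0 0 0 0;0 0 -20 0;0 0 -20 0;0 0 -10 0;0 0 0 0", claw=0)

```text
t: 21.15
eef_pos: [0.5204, 0.0035, 0.0418]
tool_rot: [-0.0, 0.998, 0.068, -0.001]
contact_force: [-0.8, -0.6, -0.2]
gripper_width: -0.004
grasp_force: 0.0
```

```bash
python3 - <<'E'
from h import *
st(); c=read_camera("wrist"); cv2.imwrite("pics/w7.png",c["img"])
h=cv2.cvtColor(c["img"],cv2.COLOR_BGR2HSV); m=(h[...,1]<60).astype(np.uint8); m[235:]=0
r=outline_of("wrist","spacer")
for x in r[:2]:
    p=max(cv2.findContours(x["pixels"].astype(np.uint8),0,2)[0],key=cv2.contourArea)[:,0]
    w=np.array([at(c,q,.047)[:2] for q in p.astype(float)],np.float32)
    b=cv2.minAreaRect(w*1000); print(x["confidence"],injig(np.array(b[0])/1000),b[1],(b[2]-8.07+45)%90-45, injig(w[w[:,0].argmin()]))
E
```

```text
tcp [520.4   3.5  41.8] jig xy [-130.1    1.4] yaw-err -0.24 F [-0.8 -0.6 -0.2] w -0.4
0.59 [-67.16723229   0.84228051] (78.79785919189453, 50.31589126586914) -0.5311425399780276 [-106.33921144   25.50207084]
```

The spacer lies at jig x −67, y +0.8, square to 0.5°. Now I'll push it home.

Request:
carry_out(rows="0 -0.9 -1.5 0;4 0.5 0 0;4 0.6 0 0;4 0.5 0 0;4 0.6 0 0;4 0.6 0 0;4 0.6 0 0;4 0.5 0 0;3 0.5 0 0;0 0 0 0")

```text
t: 22.5
eef_pos: [0.5523, 0.007, 0.041]
tool_rot: [-0.0, 0.998, 0.068, 0.0]
contact_force: [1.2, 0.1, -0.7]
gripper_width: 0.0
grasp_force: 0.0
```

Request:
carry_out(rows="2 0.3 0 0;2 0.3 0 0;1 0.2 0 0;1 0.1 0 0;1 0.1 0 0;1 0.2 0 0;1 0.1 0 0;0 0 0 0")

```text
t: 23.5
eef_pos: [0.5582, 0.0077, 0.0404]
tool_rot: [0.0, 0.998, 0.068, -0.002]
contact_force: [-7.7, -1.7, 6.5]
gripper_width: -0.001
grasp_force: 4.2
```

Request:
carry_out(rows="1 0.1 0 0;1 0.1 0 0;0 0 0 0;0 0 0 0")

```text
t: 24.0
eef_pos: [0.5583, 0.0077, 0.0401]
tool_rot: [0.001, 0.998, 0.068, -0.004]
contact_force: [-12.8, -1.1, 9.4]
gripper_width: -0.002
grasp_force: 6.5
```

```bash
python3 - <<'E'
from h import *
st(); c=read_camera("wrist"); cv2.imwrite("pics/w8.png",c["img"])
for x in outline_of("wrist","spacer")[:1]:
    p=max(cv2.findContours(x["pixels"].astype(np.uint8),0,2)[0],key=cv2.contourArea)[:,0]
    w=np.array([at(c,q,.047)[:2] for q in p.astype(float)],np.float32)
    b=cv2.minAreaRect(w*1000); print(x["confidence"],injig(np.array(b[0])/1000),b[1],(b[2]-8.07+45)%90-45)
E
```

```text
tcp [558.3   7.7  40.1] jig xy [-91.9   0.3] yaw-err -0.25 F [-12.8  -1.1   9.4] w -0.2
0.59 [-41.30852905   1.30945915] (79.40030670166016, 50.61521530151367) -0.042671508789062784
```

Request:
carry_out(rows="-3 -0.4 0 0;-10 -1.4 0 0;-5 0 40 0;5 40 40 0;8 55 30 0;8 55 25 0;8 55 20 0;10 40 0 0;0 0 0 0", claw=85)

```text
t: 25.22
eef_pos: [0.5832, 0.2561, 0.1962]
tool_rot: [-0.002, 0.997, 0.071, 0.001]
contact_force: [-0.7, -0.8, 0.2]
gripper_width: 0.995
grasp_force: 0.0
```

```bash
python3 - <<'E'
from h import *
st(); c,o=quad("wrist","disc",.016,save="w9.png")
for x in o: print(x)
cv2.imwrite("pics/w9c.png",cv2.resize(c["img"],(640,400)))
E
```

```text
tcp [583.2 256.1 196.2] jig xy [-32.5 242.7] yaw-err 0.09 F [-0.7 -0.8  0.2] w 84.9
(0.8, [316.0, 129.0], [array([639.5, 265.4]), array([48.1, 48.1]), np.float64(7.0)])
(0.78, [421.0, 87.0], [array([697., 166.]), array([71.8, 75.3]), np.float64(8.4)])
(0.74, [177.0, 55.0], [array([696.1, 414.4]), array([78.1, 72. ]), np.float64(71.3)])
```

View pics/w9c.png

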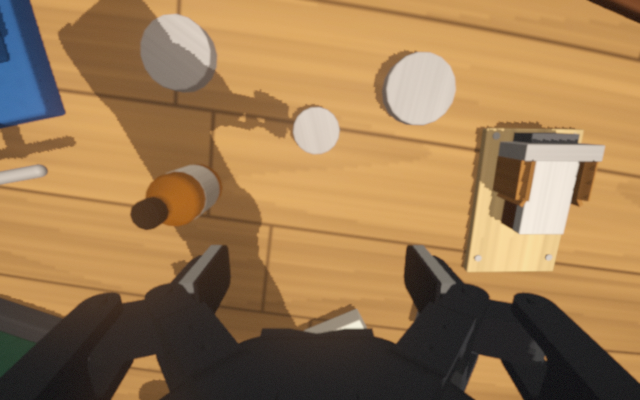

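The wrist view confirms three discs: 50 mm at (316,129), which is the one meant since it measures 48 mm, and two 75 mm ones at (421,87) and (177,55). The spacer and block sit against the stop. I'll grasp the small disc.

Request:
carry_out(rows="28 4 0 0;29 4 0 0;0 0 -50 0;0 0 -50 0;0 0 -40 0;0 0 -30 0;0 0 -20 0;0 0 0 0")

```text
t: 26.32
eef_pos: [0.6399, 0.2573, 0.0042]
tool_rot: [0.001, 0.998, 0.068, -0.001]
contact_force: [0.4, -0.2, 0.2]
gripper_width: 0.995
grasp_force: 0.0
```

Request:
carry_out(rows="0 0 0 0;0 0 0 0;0 0 0 0;0 0 0 0;0 0 0 0;0 0 0 0", claw=40, force=40)

```text
t: 27.08
eef_pos: [0.6417, 0.2606, 0.008]
tool_rot: [-0.001, 0.998, 0.068, 0.002]
contact_force: [-1.4, 0.8, 6.4]
gripper_width: 0.56
grasp_force: 40.0
```

```bash
python3 -c "
from h import *
st()"
```

```text
tcp [641.7 260.6   8. ] jig xy [ 26.1 239. ] yaw-err -0.22 F [-1.4  0.8  6.4] w 47.8
```

Request:
carry_out(rows="0 0 15 0;-5 -5 45 0;-15 -50 35 0;-15 -50 0 0;-15 -50 0 0;-15 -50 0 0;-12 -46.5 0 0;0 0 0 0;0 0 0 0")

```text
t: 28.2
eef_pos: [0.564, 0.008, 0.1012]
tool_rot: [-0.0, 0.998, 0.068, 0.001]
contact_force: [0.5, 0.2, -1.7]
gripper_width: 0.556
grasp_force: 42.0
```

```bash
cat >> h.py <<'E'
def disc(z):
    c=read_camera("wrist")
    for x in outline_of("wrist","disc")[:3]:
        p=max(cv2.findContours(x["pixels"].astype(np.uint8),0,2)[0],key=cv2.contourArea)[:,0]
        w=np.array([at(c,q,z)[:2] for q in p.astype(float)],np.float32)
        b=cv2.minAreaRect(w*1000); print(round(x["confidence"],2),injig(np.array(b[0])/1000),b[1])
E
python3 -c "
from h import *
st();z=get_obs()['eef_pos'][2]-.008+.016;disc(z)"
```

```text
tcp [564.    8.  101.2] jig xy [-86.3  -0.2] yaw-err -0.27 F [ 0.5  0.2 -1.7] w 47.5
0.87 [-84.84844015  -0.59039779] (52.024658203125, 47.14303970336914)
0.63 [18.68138637 79.92907215] (20.81825828552246, 48.013492584228516)
```

Request:
carry_out(rows="0 0.8 -22 0;0 0 -22 0;0 0 0 0;6 0.8 0 0;6 0.9 0 0;6 0.8 0 0;5 0.8 0 0;0 0 0 0")

```text
t: 29.3
eef_pos: [0.5872, 0.0119, 0.0565]
tool_rot: [-0.0, 0.998, 0.068, 0.0]
contact_force: [-0.0, 0.1, -2.8]
gripper_width: 0.557
grasp_force: 46.8
```

Request:
carry_out(rows="0 0 -1.5 0;0 0 -1 0;0 0 0 0")

```text
t: 29.68
eef_pos: [0.5865, 0.0118, 0.0539]
tool_rot: [0.0, 0.998, 0.068, -0.0]
contact_force: [-0.2, -1.2, -1.2]
gripper_width: 0.554
grasp_force: 47.0
```

```bash
python3 -c "
from h import *
st();disc(.063)"
```

```text
tcp [586.5  11.8  53.9] jig xy [-63.4   0.4] yaw-err -0.25 F [-0.2 -1.2 -1.2] w 47.3
0.69 [-62.38615606  -0.30185857] (52.64971160888672, 47.50855255126953)
0.34 [-18.23012764   0.21823684] (79.084228515625, 79.34937286376953)
```

Request:
carry_out(rows="0 0 -0.8 0;0 0 -0.7 0;0 0 0 0;0 0 0 0")

```text
t: 30.28
eef_pos: [0.5867, 0.0118, 0.0536]
tool_rot: [0.0, 0.998, 0.068, 0.0]
contact_force: [-4.8, -0.5, 11.4]
gripper_width: 0.561
grasp_force: 48.1
```

Request:
carry_out(rows="0 0 0 0;0 0 0 0;0 0 20 0;0 0 25 0;-25 -3.5 0 0;-25 -3.5 0 0;0 0 0 0", claw=75)

```text
t: 31.15
eef_pos: [0.5356, 0.0044, 0.0984]
tool_rot: [0.0, 0.998, 0.068, -0.0]
contact_force: [0.7, 1.2, -0.2]
gripper_width: 0.879
grasp_force: 0.0
```

Request:
carry_out(rows="0 0 0 0;0 0 0 0;0 0 0 0;0 0 -20 0;0 0 -15 0;0 0 -9 0;0 0 0 0", claw=0)

```text
t: 32.02
eef_pos: [0.5362, 0.0049, 0.0527]
tool_rot: [-0.0, 0.998, 0.068, -0.001]
contact_force: [-0.0, -0.1, 0.2]
gripper_width: -0.004
grasp_force: 0.0
```

```bash
python3 -c "
from h import *
st();disc(.063)"
```

```text
tcp [536.2   4.9  52.7] jig xy [-114.2    0.6] yaw-err -0.24 F [-0.  -0.1  0.2] w -0.3
0.86 [-64.67853601  -0.16030571] (48.25703430175781, 48.24443435668945)
```

Request:
carry_out(rows="6 0.6 1 0;4 0.5 0 0;4 0.6 0 0;4 0.6 0 0;5 0.7 0 0;5 0.7 0 0;5 0.7 0 0;5 0.7 0 0;5 0.7 0 0;0 0 0 0")

```text
t: 33.38
eef_pos: [0.5805, 0.0109, 0.0545]
tool_rot: [-0.0, 0.998, 0.068, 0.001]
contact_force: [0.2, -0.2, -0.7]
gripper_width: -0.002
grasp_force: 0.0
```

```bash
python3 -c "
from h import *
st();disc(.063)"
```

```text
tcp [580.5  10.9  54.5] jig xy [-69.5   0.3] yaw-err -0.25 F [ 0.2 -0.2 -0.7] w -0.2
0.95 [ 33.46906316 100.9940175 ] (26.235584259033203, 61.733333587646484)
0.87 [-3.27749856e+01 -5.03695262e-04] (48.13884735107422, 48.27729797363281)
```

Request:
carry_out(rows="2 0.3 0 0;2 0.3 0 0;2 0.3 0 0;1 0.1 0 0;1 0.1 0 0;1 0.1 0 0;1 0.2 0 0;0 0 0 0")

```text
t: 34.48
eef_pos: [0.5882, 0.0118, 0.0541]
tool_rot: [0.0, 0.998, 0.068, -0.001]
contact_force: [-6.7, 0.7, 4.7]
gripper_width: 0.0
grasp_force: 3.2
```

```bash
python3 -c "
from h import *
st();disc(.063)"
```

```text
tcp [588.2  11.8  54.1] jig xy [-61.7   0.2] yaw-err -0.25 F [-6.7  0.7  4.7] w 0.0
0.59 [-25.54735493   0.25377461] (48.093597412109375, 47.69646453857422)
```

Contact came at the expected x. I'll push a little more firmly and then back away.

Request:
carry_out(rows="1 0.1 0 0;1 0.1 0 0;0 0 0 0;0 0 0 0")

```text
t: 35.08
eef_pos: [0.5884, 0.0118, 0.0538]
tool_rot: [0.001, 0.998, 0.068, -0.003]
contact_force: [-11.5, -0.6, 7.4]
gripper_width: 0.001
grasp_force: 5.6
```

Request:
carry_out(rows="-3 -0.4 0 0;-8 -1 0 0;0 0 20 0;0 0 15 0;24 3.4 0 0;24 3.4 0 0;0 0 0 0;0 0 0 0")

```text
t: 36.08
eef_pos: [0.6282, 0.0176, 0.0899]
tool_rot: [0.0, 0.998, 0.068, -0.0]
contact_force: [-0.2, -0.6, 0.7]
gripper_width: 0.004
grasp_force: 0.0
```

```bash
python3 -c "
from h import *
st()"
```

```text
tcp [628.2  17.6  89.9] jig xy [-21.3   0.3] yaw-err -0.25 F [-0.2 -0.6  0.7] w 0.3
```

Request:
carry_out(rows="-3.7 -0.5 -12 0;0 0 -8 0;0 0 -3 0;0 0 -1.5 0;0 0 -1 0;0 0 0 0")

```text
t: 36.83
eef_pos: [0.6251, 0.0172, 0.064]
tool_rot: [0.0, 0.998, 0.068, 0.0]
contact_force: [-0.7, -0.3, 0.4]
gripper_width: 0.001
grasp_force: 0.0
```

Request:
carry_out(rows="0 0 -0.5 0;0 0 -0.5 0;0 0 -0.5 0;0 0 0 0;0 0 0 0")

```text
t: 37.45
eef_pos: [0.6251, 0.0172, 0.0632]
tool_rot: [0.0, 0.998, 0.068, 0.0]
contact_force: [-2.5, 0.6, 6.8]
gripper_width: 0.004
grasp_force: 3.1
```

Request:
carry_out(rows="0 0 -0.5 0;0 0 0 0;0 0 0 0;0 0 0 0;0 0 0 0;0 0 0 0;0 0 0 0;0 0 0 0;0 0 0 0")

```text
t: 38.58
eef_pos: [0.6251, 0.0172, 0.0631]
tool_rot: [0.0, 0.998, 0.068, 0.0]
contact_force: [-3.1, -0.7, 10.0]
gripper_width: 0.001
grasp_force: 5.0
```

About 10 N was held for over a second. I'll lift straight off, check, and hand in.

Request:
carry_out(rows="0 0 2 0;0 0 10 0;0 0 40 0;-20 -3 40 0;-40 -5 30 0;-30 -4 0 0;0 0 0 0")

```text
t: 39.45
eef_pos: [0.5334, 0.0045, 0.1847]
tool_rot: [0.001, 0.998, 0.068, 0.0]
contact_force: [-0.0, -0.6, 0.9]
gripper_width: -0.002
grasp_force: 0.0
```

```bash
python3 - <<'E'
from h import *
st();disc(.063)
c=read_camera("wrist")
for x in outline_of("wrist","spacer")[:1]:
    p=max(cv2.findContours(x["pixels"].astype(np.uint8),0,2)[0],key=cv2.contourArea)[:,0]
    w=np.array([at(c,q,.047)[:2] for q in p.astype(float)],np.float32)
    b=cv2.minAreaRect(w*1000); print("spacer",x["confidence"],injig(np.array(b[0])/1000),b[1],(b[2]-8.07+45)%90-45)
E
```

```text
tcp [533.4   4.5 184.7] jig xy [-117.1    0.7] yaw-err -0.26 F [-0.  -0.6  0.9] w -0.2
0.92 [ 30.70216533 115.58340486] (28.228818893432617, 65.30043029785156)
0.75 [-27.09900391   0.03748707] (49.15468215942383, 49.257015228271484)
spacer 0.87 [-60.03354893   1.46134023] (40.91096878051758, 50.57734298706055) -0.34833271026611357
```

```bash
python3 -c "
from station import *
print(hand_in())"
```

```text
the job is handed in; nothing more can be done
None
```

The block, spacer and disc are stacked in the jig, each pushed against the back stop at about 12–13 N; I then pressed the disc down with about 10 N for over a second, backed the arm clear and handed in at about 39.6 s, with no verdict returned.

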